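# Turn the sample tube in a polarimeter

## Task

The long sample tube was laid in the polarimeter the wrong way round, with its bulge (the bubble trap) at the low end. Swing the chamber cover open, lift the tube out, turn it end for end and lay it gently back in both saddles with the bulge at the high end, then close the cover fully. The tube is glass, so do not drop it in or force it, and leave the short tube, the beaker and the bottle where they stand.

Things in the scene. Friction and masses are not known exactly. Their poses are not given: they have to be found in the camera images.
- polarimeter: The polarimeter, fixed to the bench, set aslant: white foot and pillar carrying a straight optical body 440 mm long that slopes 30 degrees. A square white lamp house is at its low end (near the robot, left), a grey divided circle 120 mm across and a black eyepiece at its high end. Origin: on the bench, under the chamber's middle. x towards the hinge side, y towards the low end, z up.
- chamber: The sloping sample chamber of the polarimeter. Origin: the middle of the seat, where the centre of a tube lying midway in the saddles is, 185 mm above the bench. y: along the optical axis, down the slope; x: level, towards the hinge (left and away from the robot); z: square to the bed, 30 degrees from vertical. The bed is a flat plate 92 mm wide (along x), its top at z = -36 mm.
- saddle_low (a point): Low saddle, the point on the seat's axis at chamber y = +90 mm. A 90-degree V for the tube's cap, 24 mm long along y, 46 mm wide, from the bed up to z = -1 mm. The flat end wall of the chamber is at y = +105 mm and stands 27 mm above the axis, as does the lamp house beyond it. Axes as the chamber's.
- saddle_high (a point): High saddle, the same at chamber y = -90 mm; end wall at y = -105 mm, 27 mm above the axis; beyond it the circle (y = -146 to -170 mm) stands 56 mm above the axis. Between the two saddles the bed is bare for 156 mm, so there is room for fingers beside the tube.
- tube_mid (a point): Centre of the long sample tube, on its axis. Loose, glass and steel, 196 mm long, about 0.14 kg. y axis: along the tube, towards the end with the bulge. Stem 20 mm in diameter, bare from 80 mm on the plain side to 34 mm on the bulge side of the centre; round steel caps, 30 mm across, 18 mm long, lie in the saddles with about 7 mm of free length at each end. It starts seated, bulge low.
- tube_bulge (a point): Middle of the bulge of the long tube: a ring-shaped swelling of the glass, 34 mm in diameter and 40 mm long, 54 mm from the tube's centre towards one end.
- cover (a joint): Angle of the chamber cover, rad: 0 closed, 1.95 open at its stop. A grey sheet-metal hood, 206 x 92 x 61 mm high, 0.3 kg, hinged at its lower edge on the chamber's +x side: the other side rises and goes over towards +x. It falls open beyond about 0.9 rad and shut below that, slowed by the hinge. Open, it stands 80 to 130 mm from the tube's axis on the +x side, up to 86 mm above the bed.
- cover_hinge (a point): Middle of the cover's hinge line, fixed: at chamber x = +46, y = 0, z = -36 mm. Axes as the chamber's; positive cover angles turn about +y.
- cover_grip (a point): Middle of the cover's handle, moving with it: a black round bar, 16 mm in diameter, 40 mm long, parallel to the hinge line, 30 mm off the side opposite the hinge on two short stems. Closed, it is at chamber x = -76, y = 0, z = -6 mm; 126 mm from the hinge line; on top of the opened cover. Its end faces are free: pinched along its length, it pivots in the grip.
- short_tube_mid (a point): Bystander: centre of a like but short tube, 116 mm long, caps 30 mm in diameter, loose in a low white rack (110 x 150 mm, fixed) to the right of the polarimeter. Not to be disturbed.
- beaker_mid (a point): Bystander: centre, half-way up, of a glass beaker, 68 mm in diameter, 90 mm tall.
- reagent_mid (a point): Bystander: centre, half-way up, of a brown glass bottle, 70 mm in diameter, 150 mm tall.

How it is judged:
By the outcome, as a careful person would: the job done as asked, in the order asked, and still so for the second after the job is handed in, with the robot touching nothing.
It also fails if it takes over 69 s, if anything falls off the work surface, if the arm or the gripper's body presses on something with over 40 N, if the wrist force passes 120 N, or if a joint passes its speed limit or range.

## Robot

A 6-joint arm with a two-finger parallel gripper is mounted at the origin on the work surface. World frame = base frame: x ahead of the robot, y to its left, z up, the work surface at z = 0. Lengths are in m, angles in rad, forces in N, time in s.
With the tool pointing down it reaches from about 0.275 to 1 m from the base axis. Payload 8.4 kg.
Tool frame: the origin (TCP) lies on the centre line of the jaws, within the pads' length; the fingertips stand 17 mm ahead of it and the grasp point (between the pads) lies 2 mm behind it (bot.tcp_to_tips is the y of the fingertips in the tool frame, in m); y points along the fingers, z is the direction in which the jaws open and shut, and the axes are right-handed (so a half turn about y gives the same grasp; the last joint's range is limited). The gripper opens to 85 mm and grips with 20 to 120 N. Pads are 22 mm wide; open, the fingers measure 114 mm over their backs; the gripper's body (76 mm by 85 mm) begins 54 mm behind the grasp point. The pads swing forward as they close: fully open they stand 13 mm farther back than shut.
Start: joints at [1.126, 0.353, 1.633, -0, 1.155, -0.002], TCP at [0.268, 0.565, 0.248] pointing down, gripper open.
Joint ranges: [-2.63, 2.63], [-0.92, 2.1], [0.06, 2.66], [-1.3, 4.44], [0, 2.69], [-3.02, 3.02]. Speed limits (rad/s): [2.22, 2.22, 2.79, 3.14, 3.14, 3.14].

## Interface

Orientations are given as a unit quaternion [x, y, z, w].
In Python, from workcell import bot, hand, kinematics, get_obs, vision, hand_in gives the robot as it stands. The module is installed in compiled form; this text tells all that it offers. Calls block until the motion is done:
- bot.reach(position, orientation): joint-space move of the TCP to a pose.
- bot.servo_line(position, ori=None, velocity=0.15): straight line of the TCP; ori=None keeps the orientation; velocity is the mean speed in m/s.
- bot.goto_joints(angles): joint-space move.
- hand.move_gripper(opening, strength=None): finger opening in m; strength is the grip in N (None keeps the last); returns when the fingers have stopped.
- bot.dwell(seconds).
- kinematics.solve_ik(position, orientation): joint angles nearest the present ones, or None.
- get_obs(): the state.
- vision.read_camera(name): name is "scene" or "top" or "wrist"; returns a dict with "frame" (384x512x3 uint8, red, green, blue), "intrinsics" (3x3 intrinsics, pixels), "view" (4x4, takes a point from world to camera coordinates). Camera axes: x right, y down, z forward; pixel columns grow to the right and rows downward; lengths in m; the calibration is good to about 2 mm. A picture is of the moment at which its call begins. There is no depth.
A pose or a line that the arm cannot do raises bot.IKError and nothing moves.
- hand_in(): hands the job in, once; it reports no verdict.
The state is a dict: "time_s": time; "joint_pos": joint angles; "joint_vel": joint speeds; "joint_efforts": joint torques, N m; "position": TCP position; "orientation": TCP orientation; "wrist_force": force on the tool from outside, world axes, zero at the start; "ft_torque": the same for the moment, N m; "gripper_width": finger opening in m.
Only numpy, scipy, OpenCV 4.12 (cv2) and the standard library are available. Lean on these libraries where they do the work, as an engineer would, in place of code of your own. Each camera call takes 0.05 s, during which the arm holds its last target.

## Working session

There is one attempt and no reset: what is moved stays moved. The work goes in short steps, each a Python script; the robot and the scene stay as the last script left them, time stands still between calls to the robot, and variables do not carry over. Pictures are saved under pics/ and viewed, and the job is handed in when it is done.

```bash
mkdir -p pics; python3 - <<'E'
from workcell import bot, hand, kinematics, get_obs, vision
import cv2
print(get_obs())
for n in ["scene","top","wrist"]:
    d=vision.read_camera(n); cv2.imwrite(f"pics/{n}0.png",d["frame"][:,:,::-1]); print(n,d["intrinsics"].tolist(),d["view"].tolist())
print(bot.tcp_to_tips)
E
```

```text
{'time_s': 0.0, 'joint_pos': array([ 1.12558698e+00,  3.53657460e-01,  1.63414474e+00,  2.18601757e-05,
        1.15514858e+00, -2.37399754e-03]), 'joint_vel': array([-6.20122475e-05, -1.06218412e-03,  1.55945689e-03,  5.70280923e-04,
       -6.11709501e-04, -1.13385468e-03]), 'joint_efforts': array([-8.29967485e-04, -6.05239534e+01, -3.42077494e+01,  5.06554431e-05,
        9.00994783e-03,  1.74065157e-06]), 'position': array([0.26760332, 0.56432321, 0.24755129]), 'orientation': array([ 0.69031003, -0.15540625,  0.15517934, -0.68937678]), 'wrist_force': array([-0.19171599, -0.61028372,  0.30541756]), 'ft_torque': array([-0.0482992 , -0.03889207,  0.0010263 ]), 'gripper_width': 0.08561931618444146}
scene [[348.6824449547412, 0.0, 252.64401792606543], [0.0, 348.6824449547412, 192.33857040020644], [0.0, 0.0, 1.0]] [[0.8799244736160553, 0.4749786915087064, -0.011320925058719011, -0.4622906335203565], [0.38098661095943864, -0.7196347853141104, -0.5804954590998584, -0.09259608795020591], [-0.28386990506418514, 0.5064790404139065, -0.8141847816191723, 1.4375887356259962], [0.0, 0.0, 0.0, 1.0]]
top [[472.08872849512665, 0.0, 253.67723178144914], [0.0, 472.08872849512665, 191.67028224202502], [0.0, 0.0, 1.0]] [[0.026434526974917334, -0.9995221556042339, 0.016021118558878767, 0.006259152606625133], [-0.9905840665592618, -0.028345024972047887, -0.13393941405818358, 0.5042534704395855], [0.13432953086543525, -0.012329639718956517, -0.9908600088417499, 1.3292485825144937], [0.0, 0.0, 0.0, 1.0]]
wrist [[322.03219041938917, 0.0, 249.800406870113], [0.0, 322.03219041938917, 193.0812620291379], [0.0, 0.0, 1.0]] [[0.4280830862107362, 0.9037389993344573, -0.0008320950957409834, -0.6252254064719646], [0.872134973999906, -0.41287118071841006, 0.2625223328754569, -0.03317853181251573], [0.23690812233116376, -0.11310706969125713, -0.964925557936664, 0.3779156734776428], [0.0, 0.0, 0.0, 1.0]]
0.017
```

View pics/scene0.png

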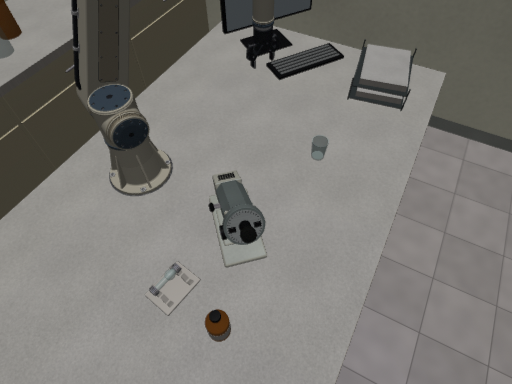

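View pics/top0.png

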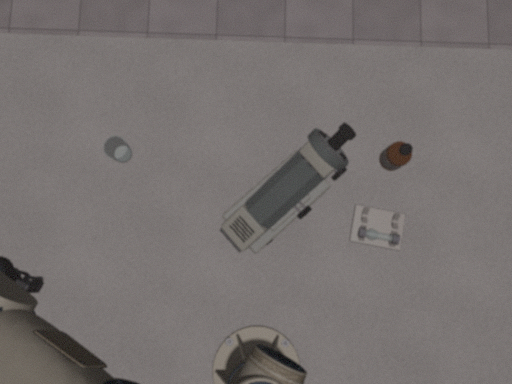

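View pics/wrist0.png

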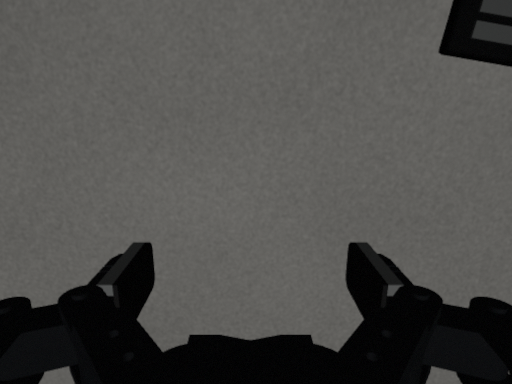

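The scene and top views show the polarimeter aslant at top (285,190), low end at (240,230), cover closed, and the handle at (304,211). The rack is at (378,227), the bottle at (398,153) and the beaker at (120,150). I'll enlarge these.

```bash
python3 - <<'E'
import cv2
a=cv2.imread("pics/top0.png")[110:270,205:365]; a=cv2.convertScaleAbs(a,alpha=1.8)
cv2.imwrite("pics/top0c.png",cv2.resize(a,None,fx=3.7,fy=3.7,interpolation=cv2.INTER_CUBIC))
a=cv2.imread("pics/scene0.png")[160:270,180:290]; a=cv2.convertScaleAbs(a,alpha=1.5)
cv2.imwrite("pics/scene0c.png",cv2.resize(a,None,fx=5,fy=5,interpolation=cv2.INTER_CUBIC))
E
```

```text
(no output)
```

View pics/top0c.png

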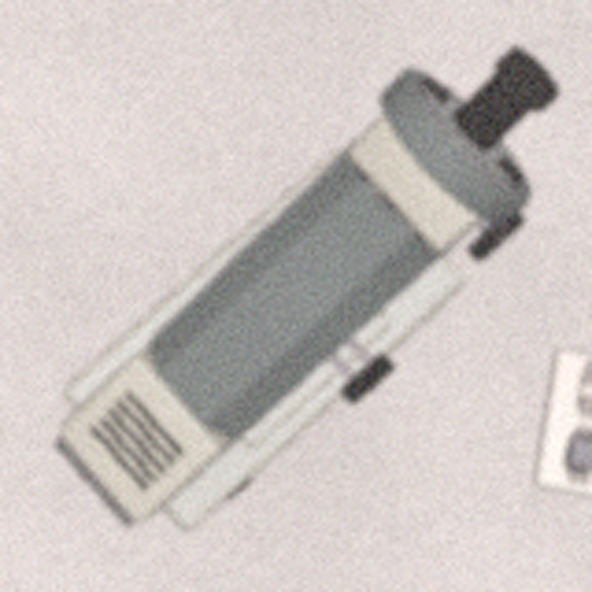

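View pics/scene0c.png

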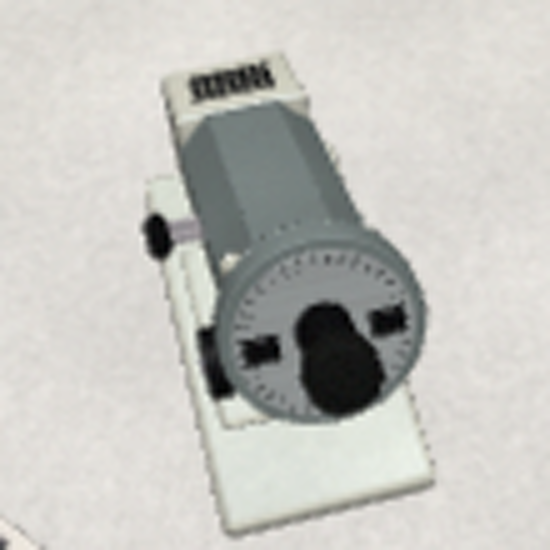

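```bash
cat > h.py <<'E'
import numpy as np, cv2, json, os
from scipy.spatial.transform import Rotation as Rr
from scipy.optimize import least_squares
def chamber(px,py,yaw):
    # yaw = direction of chamber x in world
    x=np.array([np.cos(yaw),np.sin(yaw),0]); yh=np.array([-np.sin(yaw),np.cos(yaw),0]); z=np.array([0,0,1.])
    c,s=np.cos(np.pi/6),.5
    R=np.stack([x,c*yh-s*z,c*z+s*yh],1)
    return R,np.array([px,py,.185])
def proj(cam,P):
    K=np.array(cam["intrinsics"]);V=np.array(cam["view"]);p=V[:3,:3]@P+V[:3,3];p=K@p;return p[:2]/p[2]
def ray(cam,uv):
    K=np.array(cam["intrinsics"]);V=np.array(cam["view"]);R=V[:3,:3]
    d=R.T@np.linalg.inv(K)@np.array([*uv,1.]);return -R.T@V[:3,3],d/np.linalg.norm(d)
def onplane(cam,uv,n,p0):
    o,d=ray(cam,uv);return o+d*(n@(p0-o))/(n@d)
def tri(obs):
    A=np.zeros((3,3));b=np.zeros(3)
    for c,uv in obs:
        o,d=ray(c,uv);M=np.eye(3)-np.outer(d,d);A+=M;b+=M@o
    return np.linalg.solve(A,b)
def ang(th): # handle in chamber coords at cover angle
    return np.array([46+(-122)*np.cos(th)+30*np.sin(th),0,-36+122*np.sin(th)+30*np.cos(th)])/1000
E
python3 - <<'E'
from h import *
from workcell import vision,get_obs
S=vision.read_camera("scene");T=vision.read_camera("top")
hT=np.array([368,379])/3.7+[205,110]; hS=np.array([158,237])/5+[180,160]
print("handle",tri([(T,hT),(S,hS)]))
cS=np.array([320,335])/5+[180,160]
# eyepiece end centre in top: (527,80)/3.7
obs=[(T,hT,[-.076,0,-.006]),(S,hS,[-.076,0,-.006]),(S,cS,[0,-.170,0])]
def f(q):
    R,o=chamber(*q);return np.concatenate([proj(c,o+R@np.array(p))-u for c,u,p in obs])
r=least_squares(f,[.45,-.05,.78]);print(r.x,r.fun)
R,o=chamber(*r.x)
for p in [[0,.105,.027],[0,-.105,.027],[-.046,.103,-.036],[-.046,-.103,-.036],[.046,.103,-.036],[.046,-.103,-.036]]:
    print(p,proj(T,o+R@np.array(p)),(proj(T,o+R@np.array(p))-[205,110])*3.7)
ob=get_obs();W=vision.read_camera("wrist");Rt=Rr.from_quat(ob["orientation"]).as_matrix();V=W["view"]
Rc=V[:3,:3].T; oc=-Rc@V[:3,3]
print("cam in tool",Rt.T@(oc-ob["position"]),"\n",Rt.T@Rc)
E
```

```text
handle [ 0.43554186 -0.10884106  0.17785958]
[ 0.49076394 -0.05642574  0.73566173] [ 0.00104151 -0.89871209 -0.47458223  0.059391   -0.45471883 -0.59189025]
[0, 0.105, 0.027] [253.25073717 217.00307761] [178.52772752 395.91138714]
[0, -0.105, 0.027] [310.80507572 164.83911205] [391.47878015 202.90471458]
[-0.046, 0.103, -0.036] [273.2488244  223.49241171] [252.52065029 419.92192332]
[-0.046, -0.103, -0.036] [328.57992796 175.07520097] [457.24573345 240.77824358]
[0.046, 0.103, -0.036] [251.2254369  197.95042194] [171.03411653 325.41656118]
[0.046, -0.103, -0.036] [304.63283924 148.08564196] [368.6415052  140.91687525]
cam in tool [-0.0674463  -0.12520752  0.00075193] 
 [[-4.15024922e-04  9.64924559e-01  2.62526994e-01]
 [-3.93628804e-04 -2.62527154e-01  9.64924525e-01]
 [ 9.99999836e-01  2.97129539e-04  4.88777412e-04]]
```

```bash
cat >> h.py <<'E'
def pose(R,o,p,sgn,axis,phi=0.,tcpoff=0.002):
    """p: grasp point in chamber (m). jaw axis 'x' or 'y' * sgn. phi tilts the tool about the jaw axis ('y' only)
    tool y = -z rotated by phi about chamber y (phi>0: fingers lean towards -x)"""
    ty=np.array([-np.sin(phi),0,-np.cos(phi)]); tz=sgn*np.array([1,0,0] if axis=='x' else [0,1,0.])
    if axis=='x': ty=np.array([0,-np.sin(phi),-np.cos(phi)])
    tx=np.cross(ty,tz); M=R@np.stack([tx,ty,tz],1)
    return o+R@(np.array(p)+tcpoff*ty), Rr.from_matrix(M).as_quat()
POSE=(0.49076394,-0.05642574,0.73566173)
E
python3 - <<'E'
from h import *
from workcell import kinematics
R,o=chamber(*POSE)
np.set_printoptions(precision=2,suppress=True)
for sg in (1,-1):
  for phi in (-.6,-.3,0,.3):
    for th in (0,1,1.95):
      print('h',sg,phi,th,kinematics.solve_ik(*pose(R,o,ang(th),sg,'y',phi)))
for sg in (1,-1):
  for phi in (-.4,-.2,0,.2,.4):
   for z in (0,.12):
    print('t',sg,phi,z,kinematics.solve_ik(*pose(R,o,[0,0,z],sg,'x',phi)))
E
```

```text
h 1 -0.6 0 [-0.57  0.06  2.52  1.76  0.46  1.62]
h 1 -0.6 1 [-0.19 -0.16  2.44  1.09  0.23  2.62]
h 1 -0.6 1.95 [0.07 0.04 2.31 0.88 0.03 3.01]
h 1 -0.3 0 [-0.23 -0.01  2.45 -0.27  0.11 -2.36]
h 1 -0.3 1 [ 0.09 -0.14  2.32 -0.5   0.44 -1.9 ]
h 1 -0.3 1.95 [ 0.25  0.07  2.16 -0.68  0.47 -1.6 ]
h 1 0 0 [ 0.03  0.06  2.33 -0.82  0.55 -1.61]
h 1 0 1 [ 0.26 -0.01  2.17 -0.65  0.83 -1.63]
h 1 0 1.95 [ 0.36  0.19  1.99 -0.65  0.87 -1.54]
h 1 0.3 0 [ 0.17  0.21  2.19 -0.79  0.91 -1.51]
h 1 0.3 1 [ 0.34  0.16  2.02 -0.65  1.16 -1.56]
h 1 0.3 1.95 [ 0.41  0.34  1.81 -0.62  1.22 -1.53]
h -1 -0.6 0 [-0.57  0.06  2.52  1.76  0.46 -1.52]
h -1 -0.6 1 [-0.19 -0.16  2.44  1.09  0.23 -0.52]
h -1 -0.6 1.95 [ 0.07  0.04  2.31  0.88  0.03 -0.13]
h -1 -0.3 0 [-0.23 -0.01  2.45 -0.27  0.11  0.78]
h -1 -0.3 1 [ 0.09 -0.14  2.32 -0.5   0.44  1.24]
h -1 -0.3 1.95 [ 0.25  0.07  2.16 -0.68  0.47  1.55]
h -1 0 0 [ 0.03  0.06  2.33 -0.82  0.55  1.53]
h -1 0 1 [ 0.26 -0.01  2.17 -0.65  0.83  1.51]
h -1 0 1.95 [ 0.36  0.19  1.99 -0.65  0.87  1.6 ]
h -1 0.3 0 [ 0.17  0.21  2.19 -0.79  0.91  1.63]
h -1 0.3 1 [ 0.34  
[... 249 characters left out ...]
.16 -0.06  2.08 -0.33  0.97 -0.41]
t 1 0 0 [ 0.16  0.14  2.22 -0.79  0.64  0.04]
t 1 0 0.12 [ 0.3  -0.08  2.16 -0.61  0.92 -0.09]
t 1 0.2 0 [ 0.28  0.18  2.29 -1.2   0.69  0.52]
t 1 0.2 0.12 [ 0.44 -0.06  2.23 -0.9   0.95  0.25]
t 1 0.4 0 None
t 1 0.4 0.12 [ 0.57  0.01  2.3  -1.15  1.04  0.57]
t -1 -0.4 0 [-0.06  0.19  2.03 -0.12  0.84  2.42]
t -1 -0.4 0.12 [ 0.04 -0.01  1.99 -0.11  1.08  2.49]
t -1 -0.2 0 [ 0.04  0.15  2.13 -0.39  0.7   2.73]
t -1 -0.2 0.12 [ 0.16 -0.06  2.08 -0.33  0.97  2.73]
t -1 0 0 None
t -1 0 0.12 None
t -1 0.2 0 [ 0.28  0.18  2.29 -1.2   0.69 -2.62]
t -1 0.2 0.12 [ 0.44 -0.06  2.23 -0.9   0.95 -2.89]
t -1 0.4 0 None
t -1 0.4 0.12 [ 0.57  0.01  2.3  -1.15  1.04 -2.57]
```

```bash
python3 - <<'E'
from h import *
from workcell import *
R,o=chamber(*POSE)
np.set_printoptions(precision=3,suppress=True)
p=pose(R,o,ang(0)+[0,0,.15],-1,'y',0)
print(kinematics.solve_ik(*p)); bot.reach(*p)
ob=get_obs();print(ob["time_s"],ob["position"],p[0],ob["joint_pos"])
W=vision.read_camera("wrist");cv2.imwrite("pics/w1.png",cv2.convertScaleAbs(W["frame"][:,:,::-1],alpha=1.5))
np.savez("w1.npz",intrinsics=W["intrinsics"],view=W["view"])
for q in [ang(0),ang(0)+[0,.02,0],ang(0)-[0,.02,0],[0,-.105,.027],[0,.105,.027],[0,0,.025],[0,.105,0.025]]:
    print(q,proj(W,o+R@np.array(q)))
E
```

```text
[ 0.228 -0.254  2.242 -0.562  0.961  1.347]
2.5583 [ 0.387 -0.054  0.308] [ 0.387 -0.055  0.308] [ 0.229 -0.254  2.242 -0.562  0.96   1.346]
[-0.076  0.    -0.006] [251.349 185.259]
[-0.076  0.02  -0.006] [228.517 185.234]
[-0.076 -0.02  -0.006] [274.182 185.283]
[0, -0.105, 0.027] [398.594  93.179]
[0, 0.105, 0.027] [104.993  92.885]
[0, 0, 0.025] [251.761  93.137]
[0, 0.105, 0.025] [106.198  92.992]
```

View pics/w1.png

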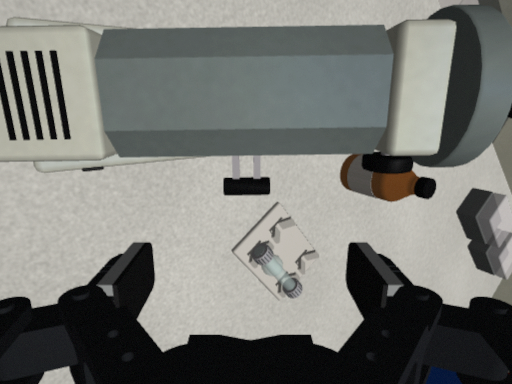

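The wrist view shows the handle at about (247,186) and the hood's top face between columns ~103 and ~389. That puts the instrument about 4 mm further along chamber +y than I estimated. I'll refine the pose.

```bash
python3 - <<'E'
from h import *
im=cv2.imread("pics/w1.png");g=cv2.cvtColor(im,cv2.COLOR_BGR2GRAY).astype(float)
m=(g[170:200,210:285]<45).astype(np.uint8);n,l,s,c=cv2.connectedComponentsWithStats(m);i=1+s[1:,4].argmax();print(s[i],c[i]+[210,170])
b=cv2.GaussianBlur(g,(0,0),1)
for x in (115,150,200,250,300,350,375):
    col=b[20:160,x-4:x+5].mean(1);d=np.diff(col)
    idx=np.argsort(-abs(d))[:8];print(x,[(20+k,round(d[k],1)) for k in sorted(idx)])
for y in (75,98,120):
    row=b[y-3:y+4].mean(0);d=np.diff(row)
    print(y,[(k,round(d[k],1)) for k in range(90,410) if abs(d[k])>6])
E
```

```text
[ 14   8  46  17 723] [246.1604426  185.93360996]
115 [(np.int64(25), np.float64(-10.6)), (np.int64(27), np.float64(-13.8)), (np.int64(28), np.float64(-20.8)), (np.int64(29), np.float64(-16.4)), (np.int64(153), np.float64(14.6)), (np.int64(154), np.float64(19.3)), (np.int64(155), np.float64(17.6)), (np.int64(156), np.float64(11.5))]
150 [(np.int64(26), np.float64(-16.2)), (np.int64(27), np.float64(-29.8)), (np.int64(28), np.float64(-29.6)), (np.int64(29), np.float64(-14.1)), (np.int64(154), np.float64(9.3)), (np.int64(155), np.float64(23.3)), (np.int64(156), np.float64(29.6)), (np.int64(157), np.float64(18.5))]
200 [(np.int64(26), np.float64(-26.4)), (np.int64(27), np.float64(-32.3)), (np.int64(28), np.float64(-17.8)), (np.int64(154), np.float64(10.7)), (np.int64(155), np.float64(21.3)), (np.int64(156), np.float64(28.5)), (np.int64(157), np.float64(23.7)), (np.int64(158), np.float64(10.5))]
250 [(np.int64(25), np.float64(-23.9)), (np.int64(26), np.float64(-30.9)), (np.int64(27), np.float64(-19.5)), (np.int64(128), np.float64(-9.6)), (np.int64(153), np.float64(13.9)), (np.int64(154), 
[... 1655 characters left out ...]
(392, np.float64(7.3)), (393, np.float64(8.0)), (394, np.float64(9.0)), (395, np.float64(10.1)), (396, np.float64(10.8)), (397, np.float64(11.1)), (398, np.float64(11.5)), (399, np.float64(11.6)), (400, np.float64(10.4)), (401, np.float64(7.0))]
120 [(97, np.float64(-8.6)), (98, np.float64(-10.4)), (99, np.float64(-10.9)), (100, np.float64(-11.7)), (101, np.float64(-12.4)), (102, np.float64(-10.5)), (385, np.float64(-9.1)), (386, np.float64(-14.8)), (387, np.float64(-10.1)), (390, np.float64(7.4)), (391, np.float64(8.2)), (392, np.float64(9.6)), (393, np.float64(10.9)), (394, np.float64(11.7)), (395, np.float64(12.2)), (396, np.float64(12.3)), (397, np.float64(11.8)), (398, np.float64(9.4))]
```

```bash
python3 - <<'E'
from h import *
W=dict(np.load("w1.npz"))
yaw=POSE[2]
def f(q):
    R,o=chamber(*q); P=lambda p:proj(W,o+R@np.array(p))
    a=P([.03,.08,.01]);b=P([.03,-.08,.01]);c=P([-.046,.08,-.01]);d=P([-.046,-.08,-.01])
    return np.concatenate([P([-.076,0,-.006])-[246.5,186],[ (b-a)[1]/(b-a)[0]*300+.0155*300,(d-c)[1]/(d-c)[0]*300+.0147*300]])
r=least_squares(f,POSE);print(r.x.tolist(),r.fun)
R,o=chamber(*r.x)
for q in [[0,.103,.025],[0,-.103,.025]]: print(proj(W,o+R@np.array(q)))
S=cv2.imread
open("h.py","a").write(f"POSE={tuple(r.x)}\n".replace("np.float64",""))
E
tail -1 h.py
cat > geo.py <<'E'
import sys
E
python3 - <<'E'
from h import *
from workcell import kinematics,bot
R,o=chamber(*POSE)
np.set_printoptions(precision=2,suppress=True)
for th in np.linspace(0,1.95,6): print(kinematics.solve_ik(*pose(R,o,ang(th),-1,'y',0)))
for s,phi in ((-1,-.15),(1,.15)):
  for z in (0,.12): print(kinematics.solve_ik(*pose(R,o,[0,0,z],s,'x',phi)))
E
```

```text
[0.48648083670127623, -0.051895333116902025, 0.7535313826868182] [ 7.35745259e-05  6.12140054e-05 -8.00142781e-02  8.67301813e-02]
[99.89622304 95.6837983 ]
[389.08564919  91.29066017]
POSE=((0.48648083670127623), (-0.051895333116902025), (0.7535313826868182))
[ 0.03  0.05  2.34 -0.82  0.54  1.52]
[ 0.13 -0.03  2.3  -0.71  0.67  1.46]
[ 0.22 -0.04  2.23 -0.66  0.78  1.48]
[ 0.3   0.    2.15 -0.64  0.85  1.52]
[ 0.35  0.08  2.07 -0.64  0.88  1.56]
[ 0.37  0.18  2.   -0.65  0.86  1.6 ]
[ 0.08  0.13  2.16 -0.48  0.67  2.82]
[ 0.21 -0.08  2.11 -0.39  0.95  2.8 ]
[ 0.26  0.16  2.29 -1.11  0.66  0.41]
[ 0.42 -0.08  2.23 -0.83  0.93  0.16]
```

```bash
python3 - <<'E'
from h import *
from workcell import *
R,o=chamber(*POSE)
np.set_printoptions(precision=2,suppress=True)
def st(t):
    ob=get_obs();print(t,round(ob["time_s"],2),"Fch",R.T@ob["wrist_force"],"w",round(ob["gripper_width"],4))
p=pose(R,o,ang(0)+[0,0,.08],-1,'y'); bot.servo_line(*p,velocity=.15)
hand.move_gripper(.06,20); 
p=pose(R,o,ang(0),-1,'y'); bot.servo_line(*p,velocity=.1); st("at")
hand.move_gripper(.03,25); st("grip")
for th in np.linspace(0,1.0,6)[1:]:
    p=pose(R,o,ang(th),-1,'y'); bot.servo_line(*p,velocity=.1); st(th)
W=vision.read_camera("wrist");cv2.imwrite("pics/w2.png",cv2.convertScaleAbs(W["frame"][:,:,::-1],alpha=1.5))
E
```

```text
at 4.53 Fch [0.48 0.21 0.36] w 0.0601
grip 4.84 Fch [-2.87 -4.77  6.98] w 0.0395
0.2 5.24 Fch [-2.14 -8.19 -0.42] w 0.0397
0.4 5.64 Fch [-1.63 -9.52 -0.89] w 0.0394
0.6000000000000001 6.04 Fch [ -0.43 -10.95   0.3 ] w 0.0391
0.8 6.44 Fch [ -1.64 -10.14   1.71] w 0.0393
1.0 6.84 Fch [ -2.14 -10.7    3.01] w 0.0394
```

View pics/w2.png

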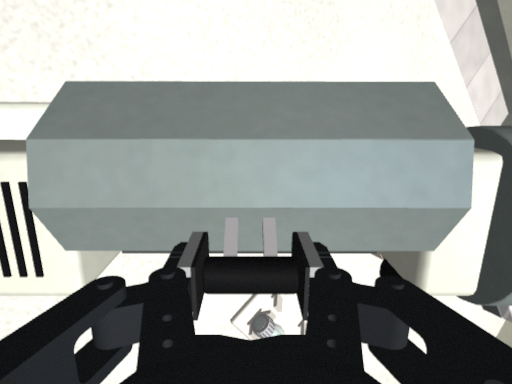

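The handle (202–300, 272) is held and the hood is at about 1 rad, so I'll continue to the stop.

```bash
python3 - <<'E'
from h import *
from workcell import *
R,o=chamber(*POSE)
np.set_printoptions(precision=2,suppress=True)
def st(t):
    ob=get_obs();print(t,round(ob["time_s"],2),"Fch",R.T@ob["wrist_force"],"w",round(ob["gripper_width"],4))
for th in (1.2,1.4,1.6,1.8,1.93):
    p=pose(R,o,ang(th),-1,'y'); bot.servo_line(*p,velocity=.1); st(th)
hand.move_gripper(.062); st("rel")
p=pose(R,o,ang(1.93)+[0,0,.06],-1,'y'); bot.servo_line(*p,velocity=.15); st("up")
p=pose(R,o,[0,0,.16],-1,'x',-.15);print(kinematics.solve_ik(*p)); bot.reach(*p); 
hand.move_gripper(.06); st("over")
W=vision.read_camera("wrist");cv2.imwrite("pics/w3.png",W["frame"][:,:,::-1])
np.savez("w3.npz",intrinsics=W["intrinsics"],view=W["view"])
for q in [[0,0,0],[0,.098,0],[0,-.098,0],[0,.054,0],ang(1.95),[0,.105,.027],[0,-.105,.027]]: print(q,proj(W,o+R@np.array(q)))
T=vision.read_camera("top");a=T["frame"][110:270,205:365,::-1];cv2.imwrite("pics/top3.png",cv2.resize(cv2.convertScaleAbs(a,alpha=1.5),None,fx=3.7,fy=3.7))
E
```

```text
1.2 7.29 Fch [ -1.26 -10.3    4.56] w 0.0392
1.4 7.69 Fch [ 0.09 -9.83  3.8 ] w 0.0394
1.6 8.09 Fch [ 0.03 -9.35  4.32] w 0.0397
1.8 8.49 Fch [ 0.45 -8.58  4.16] w 0.0394
1.93 8.81 Fch [ 3.12 -8.14  4.97] w 0.0396
rel 9.16 Fch [-0.08  0.71  0.04] w 0.0621
up 9.71 Fch [-0.04 -1.21 -0.34] w 0.0623
[ 0.25 -0.14  2.07 -0.38  1.05  2.81]
over 11.07 Fch [-0.39 -0.12  0.26] w 0.0602
[0, 0, 0] [250.51 153.75]
[0, 0.098, 0] [250.28 248.17]
[0, -0.098, 0] [250.82  28.5 ]
[0, 0.054, 0] [250.38 208.82]
[0.12 0.   0.07] [ 77.95 181.65]
[0, 0.105, 0.027] [250.3  270.76]
[0, -0.105, 0.027] [250.95  14.23]
```

View pics/w3.png

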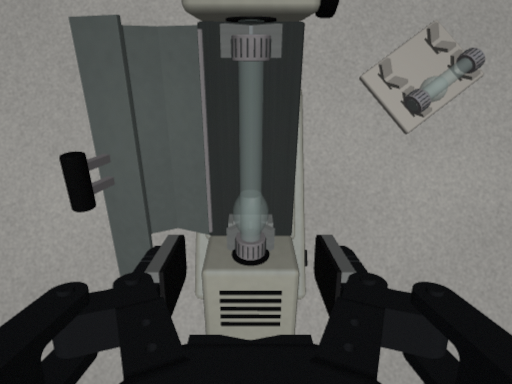

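View pics/top3.png

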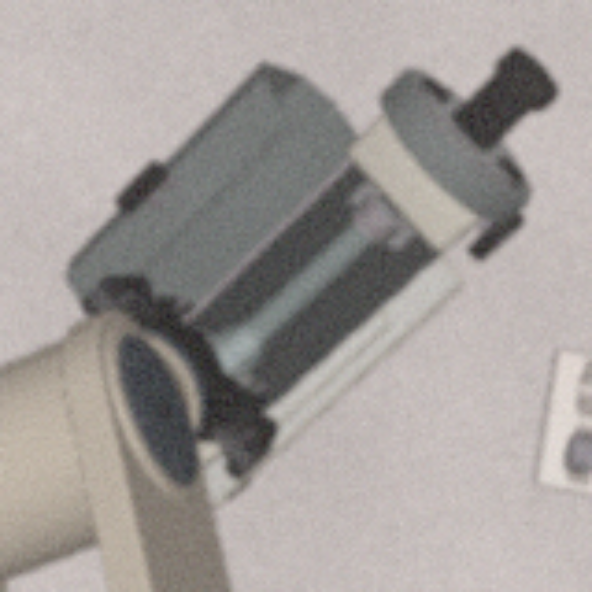

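Cover open: the handle shows at (77,181), where predicted. The tube lies along column ~251 with the bulge at (251,212), low. I'll measure it more precisely.

```bash
python3 - <<'E'
from h import *
im=cv2.imread("pics/w3.png");im=cv2.convertScaleAbs(im,alpha=1.6)
a=im[0:75,205:305];b=im[180:275,205:305]
cv2.imwrite("pics/w3a.png",np.vstack([cv2.resize(a,(400,300),interpolation=cv2.INTER_CUBIC)]));cv2.imwrite("pics/w3b.png",cv2.resize(b,(400,380),interpolation=cv2.INTER_CUBIC))
g=cv2.GaussianBlur(cv2.cvtColor(im,cv2.COLOR_BGR2GRAY).astype(float),(0,0),1)
for y in (35,45,80,100,120,140,160,175,210,250):
    r=g[y-2:y+3,200:305].mean(0);d=np.diff(r);print(y,[(200+k,round(d[k])) for k in range(1,len(d)-1) if abs(d[k])>5 and abs(d[k])>=abs(d[k-1]) and abs(d[k])>abs(d[k+1])])
E
```

```text
35 [(201, -33), (219, 29), (230, -9), (236, 6), (248, 7), (252, -5), (265, -6), (270, 7), (281, -26)]
45 [(202, -31), (219, 28), (230, -24), (236, 19), (239, -16), (241, 20), (245, -21), (248, 24), (252, -19), (255, 18), (259, -25), (262, 15), (264, -19), (268, -9), (270, 24), (281, -27), (302, 50)]
80 [(204, -31), (238, 17), (262, -18), (300, 55)]
100 [(201, 15), (205, -32), (238, 17), (262, -16), (299, 41)]
120 [(202, 16), (206, -32), (239, 18), (261, -16), (298, 46)]
140 [(203, 16), (207, -32), (239, 16), (261, -18), (297, 49), (300, -15)]
160 [(204, 18), (208, -32), (239, 17), (261, -16), (295, 57), (300, -14)]
175 [(205, 16), (209, -31), (239, 17), (260, -16), (294, 55), (301, -12)]
210 [(207, 17), (210, -32), (233, 15), (241, 9), (259, -8), (267, -16), (292, 46), (301, -13)]
250 [(205, -28), (232, -32), (235, 19), (239, 17), (241, -10), (243, 19), (246, -16), (248, 17), (251, -19), (254, 13), (256, -20), (261, -16), (264, -18), (268, 31), (290, -6), (294, 27)]
```

View pics/w3a.png

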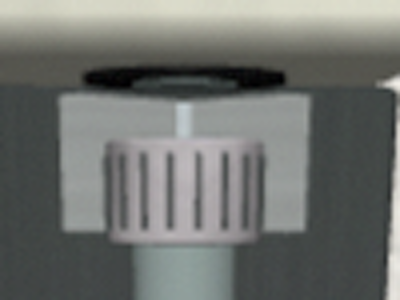

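View pics/w3b.png

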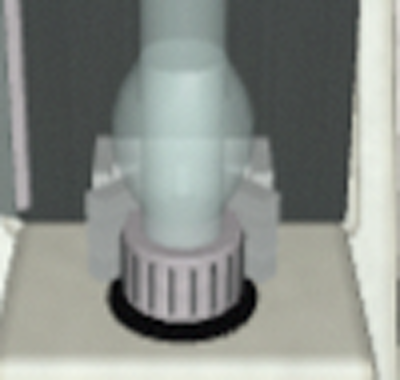

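```bash
python3 - <<'E'
from h import *
W=dict(np.load("w3.npz"));R,o=chamber(*POSE)
print("saddle edge meas 57.7",proj(W,o+R@np.array([.015,-.078,-.001])), "high wall?")
for c in (0,.003,.007):
    print(c,"inner hi meas 60.5",proj(W,o+R@np.array([0,-.080+c,.015])),"outer hi top meas 35",proj(W,o+R@np.array([0,-.098+c,.015])),"low cap inner(meas ~ 180+215/4=233.7)",proj(W,o+R@np.array([0,.080+c,.015])), "bulge mid",proj(W,o+R@np.array([0.017,.054+c,.0]))," low outer top meas 180+80=260",proj(W,o+R@np.array([0,.098+c,.015])))
E
```

```text
saddle edge meas 57.7 [231.56510241  57.21988696] high wall?
0 inner hi meas 60.5 [250.80344891  54.7064954 ] outer hi top meas 35 [250.87249078  27.17562405] low cap inner(meas ~ 180+215/4=233.7) [250.33650693 240.90248976] bulge mid [232.3887036  208.79656314]  low outer top meas 180+80=260 [250.29624176 256.95847445]
0.003 inner hi meas 60.5 [250.79235337  59.13091104] outer hi top meas 35 [250.86068063  31.88499547] low cap inner(meas ~ 180+215/4=233.7) [250.32966137 243.63219881] bulge mid [232.45322547 211.62530495]  low outer top meas 180+80=260 [250.28971504 259.56104422]
0.007 inner hi meas 60.5 [250.77773444  64.96029782] outer hi top meas 35 [250.84512602  38.0874919 ] low cap inner(meas ~ 180+215/4=233.7) [250.320619   247.23790103] bulge mid [232.53846142 215.36218562]  low outer top meas 180+80=260 [250.28109193 262.99956322]
```

```bash
python3 - <<'E'
from h import *
from workcell import *
R,o=chamber(*POSE)
np.set_printoptions(precision=2,suppress=True)
def st(t):
    ob=get_obs();print(t,round(ob["time_s"],2),"Fch",R.T@ob["wrist_force"],"T",R.T@ob["ft_torque"],"w",round(ob["gripper_width"],4))
c=.0037
G=lambda z:pose(R,o,[0,c,z],-1,'x',-.15)
bot.servo_line(*G(.05),velocity=.15);st("z50")
bot.servo_line(*G(0),velocity=.08);st("at")
W=vision.read_camera("wrist");cv2.imwrite("pics/w4.png",cv2.convertScaleAbs(W["frame"][:,:,::-1],alpha=1.5))
E
```

```text
z50 12.05 Fch [ 0.06 -0.38 -0.38] T [ 0.21  0.02 -0.05] w 0.0599
at 12.82 Fch [-0.28 -0.31 -0.01] T [ 0.21 -0.1   0.  ] w 0.0599
```

View pics/w4.png

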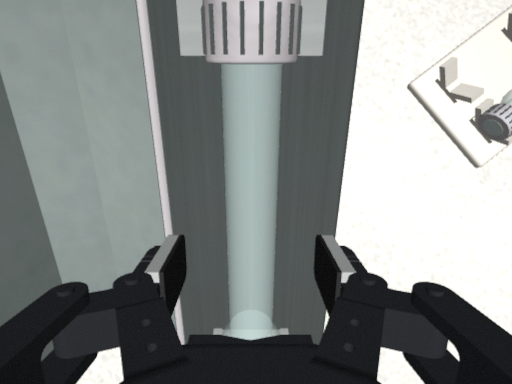

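Stem centred between the pads (column 251). Next: grip, check forces, lift slightly.

```bash
python3 - <<'E'
from h import *
from workcell import *
R,o=chamber(*POSE)
np.set_printoptions(precision=2,suppress=True)
def st(t):
    ob=get_obs();print(t,round(ob["time_s"],2),"Fch",R.T@ob["wrist_force"],"T",R.T@ob["ft_torque"],"w",round(ob["gripper_width"],4),"pos",(R.T@(ob["position"]-o)*1000))
c=.0037
G=lambda z:pose(R,o,[0,c,z],-1,'x',-.15)
hand.move_gripper(.028,25);st("near")
hand.move_gripper(.012,25);st("grip")
print((R.T@(G(0)[0]-o))*1000)
bot.servo_line(*G(.01),velocity=.03);st("l1")
bot.servo_line(*G(.12),velocity=.12);st("l2")
W=vision.read_camera("wrist");cv2.imwrite("pics/w5.png",cv2.convertScaleAbs(W["frame"][:,:,::-1],alpha=1.5))
E
```

```text
near 13.28 Fch [-0.33  0.02  0.12] T [ 0.14 -0.02  0.01] w 0.028 pos [ 0.06  3.94 -1.85]
grip 13.51 Fch [-3.42 -0.71  4.71] T [0.18 0.47 0.09] w 0.0189 pos [-0.29  3.96 -1.86]
[-0.    4.   -1.98]
l1 13.99 Fch [-0.01 -0.08 -2.19] T [0.34 0.02 0.02] w 0.0193 pos [0.16 3.98 8.17]
l2 15.06 Fch [-0.03  1.38 -1.65] T [ 0.33  0.01 -0.02] w 0.0189 pos [ -0.26   4.32 117.56]
```

View pics/w5.png

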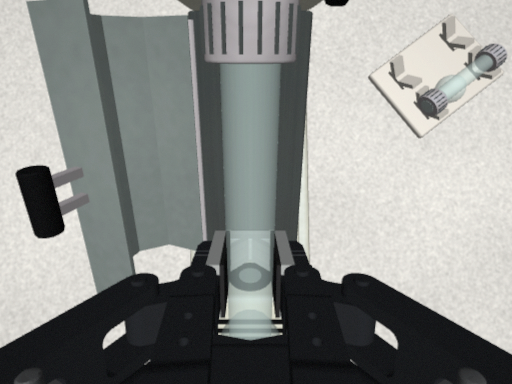

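Tube lifted, still aligned: the plain cap's edge is at row 62, as before the lift. Next, rotate via a mid waypoint.

```bash
python3 - <<'E'
from h import *
from workcell import *
R,o=chamber(*POSE)
np.set_printoptions(precision=2,suppress=True)
def st(t):
    ob=get_obs();print(t,round(ob["time_s"],2),"Fch",R.T@ob["wrist_force"],"T",R.T@ob["ft_torque"],"w",round(ob["gripper_width"],4),"pos",(R.T@(ob["position"]-o)*1000),ob["joint_pos"])
p=pose(R,o,[0,0,.13],-1,'y',0);print(kinematics.solve_ik(*p));bot.reach(*p);st("mid")
p=pose(R,o,[0,0,.12],1,'x',.15);print(kinematics.solve_ik(*p));bot.reach(*p);st("turned")
p=pose(R,o,[-.0004,0,.05],1,'x',.15);bot.servo_line(*p,velocity=.1);st("z50")
W=vision.read_camera("wrist");cv2.imwrite("pics/w6.png",cv2.convertScaleAbs(W["frame"][:,:,::-1],alpha=1.5))
np.savez("w6.npz",intrinsics=W["intrinsics"],view=W["view"])
for q in [[0,.080,.05],[0,.080,.065],[0,.098,.065],[0,.09,-.001],[.023,.078,-.001],[-.023,.078,-.001]]: print(q,proj(W,o+R@np.array(q)))
T=vision.read_camera("scene");a=T["frame"][160:270,180:290,::-1];cv2.imwrite("pics/s6.png",cv2.resize(cv2.convertScaleAbs(a,alpha=1.5),None,fx=5,fy=5))
E
```

```text
[ 0.33 -0.11  2.16 -0.6   0.95  1.46]
mid 16.32 Fch [-0.86  1.28 -1.09] T [ 0.37 -0.07  0.04] w 0.0194 pos [ -0.08   0.07 127.77] [ 0.33 -0.11  2.16 -0.6   0.95  1.47]
[ 0.42 -0.08  2.23 -0.83  0.93  0.16]
turned 17.52 Fch [ 0.1   0.91 -2.07] T [ 0.45 -0.    0.05] w 0.0192 pos [  0.05  -0.37 118.04] [ 0.42 -0.08  2.23 -0.82  0.93  0.16]
z50 18.37 Fch [-0.49  0.23 -1.43] T [ 0.51 -0.05  0.  ] w 0.0189 pos [-0.25 -0.5  48.26] [ 0.33  0.05  2.27 -0.96  0.76  0.28]
[0, 0.08, 0.05] [249.29  68.42]
[0, 0.08, 0.065] [249.25  71.05]
[0, 0.098, 0.065] [249.19  -2.37]
[0, 0.09, -0.001] [249.36  39.59]
[0.023, 0.078, -0.001] [297.85  67.59]
[-0.023, 0.078, -0.001] [200.89  67.61]
```

View pics/w6.png

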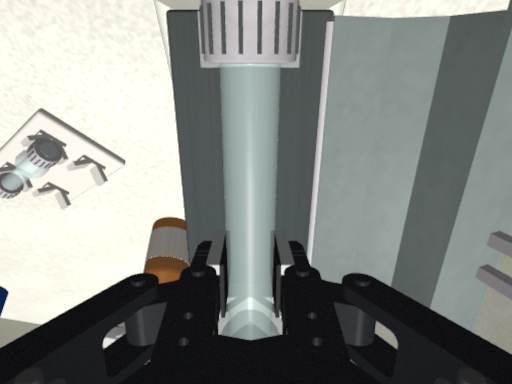

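View pics/s6.png

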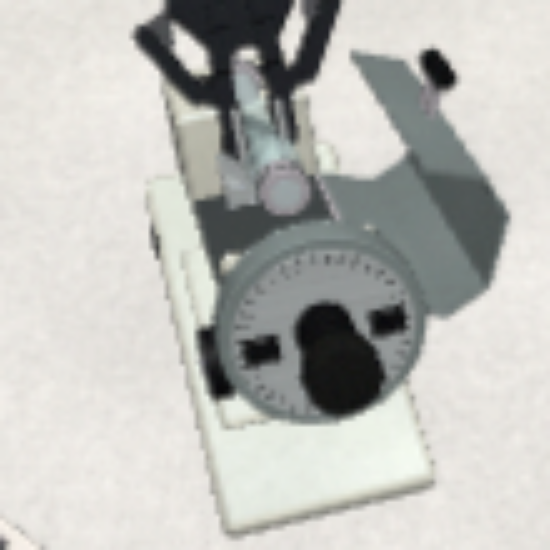

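```bash
python3 - <<'E'
from h import *
for n in ("w4","w5","w6"):
    im=cv2.imread(f"pics/{n}.png");g=cv2.GaussianBlur(cv2.cvtColor(im,cv2.COLOR_BGR2GRAY).astype(float),(0,0),.8)
    for y in (20,40,57,100,140,180):
        r=g[y-1:y+2,180:320].mean(0);d=np.diff(r);k=[(180+k,round(d[k])) for k in range(1,len(d)-1) if abs(d[k])>6 and abs(d[k])>=abs(d[k-1]) and abs(d[k])>abs(d[k+1])]
        print(n,y,k[:4],k[-4:])
    col=g[40:90,240:262].mean(1);d=np.diff(col);print([(40+i,round(d[i])) for i in range(len(d)) if abs(d[i])>4])
E
```

```text
w4 20 [(200, -32), (204, 21), (208, -22), (213, 27)] [(289, -30), (293, 25), (297, -20), (301, 33)]
w4 40 [(202, -31), (205, 25), (209, -24), (213, 31)] [(288, -28), (292, 23), (296, -20), (300, 30)]
w4 57 [(205, 18), (296, -15)] [(205, 18), (296, -15)]
w4 100 [(222, 17), (280, -15)] [(222, 17), (280, -15)]
w4 140 [(223, 16), (278, -19)] [(223, 16), (278, -19)]
w4 180 [(224, 17), (277, -16)] [(224, 17), (277, -16)]
[(52, 4), (53, 12), (54, 14), (55, 8), (60, -12), (61, -23), (62, -19), (63, 9), (64, 17), (65, 6)]
w5 20 [(187, 16), (192, -27), (203, 17), (207, -18)] [(287, -26), (292, 19), (296, -16), (311, 69)]
w5 40 [(189, 20), (193, -34), (204, 21), (208, -20)] [(287, -23), (291, 18), (295, -16), (310, 63)]
w5 57 [(190, 22), (194, -34), (204, 17), (295, -13)] [(194, -34), (204, 17), (295, -13), (309, 59)]
w5 100 [(193, 18), (197, -37), (220, 14), (278, -16)] [(197, -37), (220, 14), (278, -16), (306, 63)]
w5 140 [(195, 22), (200, -34), (222, 14), (277, -16)] [(222, 14), (277, -16), (303, 54), (307, 19)]
w5 180 [(198, 22), (202, -38), (223, 14), (275, -14)] [(275, -14), (300, 74), (305, -17), (308, 21)]
[(52, 4), (53, 12), (54, 12), (59, -4), (60, -12), (61, -21), (62, -11), (63, 12), (64, 13)]
w6 20 [(197, 31), (199, -27), (203, 19), (207, -20)] [(292, 20), (295, -19), (299, 29), (301, -24)]
w6 40 [(198, 36), (200, -27), (204, 22), (208, -21)] [(291, 19), (294, -19), (298, 31), (300, -27)]
w6 57 [(199, 39), (202, -18), (205, 9), (293, -8)] [(205, 9), (293, -8), (296, 22), (299, -33)]
w6 100 [(220, 15), (278, -16)] [(220, 15), (278, -16)]
w6 140 [(221, 15), (277, -17), (316, 37)] [(221, 15), (277, -17), (316, 37)]
w6 180 [(181, -62), (223, 16), (247, 7), (275, -17)] [(223, 16), (247, 7), (275, -17), (312, 40)]
[(52, 9), (53, 13), (54, 9), (61, -7), (63, 12), (65, -14), (66, -12), (67, -4)]
```

Edge columns match between w5 and w6 (slots 207/292, stem 220/278), so the tube didn't pivot in the grip. Lower it gently with force checks.

```bash
python3 - <<'E'
from h import *
from workcell import *
R,o=chamber(*POSE)
np.set_printoptions(precision=2,suppress=True)
def st(t):
    ob=get_obs();F=R.T@ob["wrist_force"];print(t,round(ob["time_s"],2),"Fch",F,"T",R.T@ob["ft_torque"],"pos",(R.T@(ob["position"]-o)*1000));return F
P=lambda x,y,z:pose(R,o,[x,y,z],1,'x',.15)
x=-.0003;y=-.0015
bot.servo_line(*P(x,y,.008),velocity=.07);bot.dwell(.2);F0=st("z8")
z=.008
while z>-.0015:
    z-=.001; bot.servo_line(*P(x,y,z),velocity=.02); bot.dwell(.1);F=st(z)
    if F[2]-F0[2]>2.5 : break
E
```

```text
z8 19.42 Fch [ 0.23  1.01 -2.16] T [ 0.55  0.03 -0.03] pos [-0.05 -1.97  6.38]
0.007 19.77 Fch [-0.71  1.02 -1.43] T [ 0.48  0.04 -0.  ] pos [-0.28 -1.8   5.07]
0.006 20.12 Fch [ 0.06  0.79 -1.39] T [ 0.47 -0.03  0.02] pos [-0.31 -1.79  4.  ]
0.005 20.47 Fch [ 0.25  1.67 -1.6 ] T [ 0.48  0.05 -0.  ] pos [-0.32 -1.77  3.  ]
0.004 20.82 Fch [ 0.43  1.59 -1.99] T [0.47 0.03 0.07] pos [-0.32 -1.78  1.99]
0.003 21.17 Fch [ 1.22  0.73 -2.54] T [ 0.45 -0.   -0.02] pos [-0.33 -1.8   1.  ]
0.002 21.52 Fch [-0.26  1.04 -1.82] T [ 0.49 -0.03  0.06] pos [-0.33 -1.78  0.  ]
0.001 21.87 Fch [-0.72  0.18 -1.48] T [0.43 0.03 0.01] pos [-0.29 -1.8  -0.99]
0.0 22.22 Fch [-1.89  2.6   5.72] T [ 0.41  0.14 -0.02] pos [-0.28 -1.89 -1.82]
```

```bash
python3 - <<'E'
from h import *
from workcell import *
R,o=chamber(*POSE)
np.set_printoptions(precision=2,suppress=True)
def st(t):
    ob=get_obs();F=R.T@ob["wrist_force"];print(t,round(ob["time_s"],2),"Fch",F,"T",R.T@ob["ft_torque"],"pos",(R.T@(ob["position"]-o)*1000),ob["gripper_width"]);return F
P=lambda x,y,z:pose(R,o,[x,y,z],1,'x',.15)
y=-.0015
bot.servo_line(*P(-.0006,y,.0002),velocity=.02);bot.dwell(.1);st("shift")
hand.move_gripper(.026,20);st("rel1");bot.dwell(.3)
hand.move_gripper(.06);bot.dwell(.1);st("rel")
W=vision.read_camera("wrist");cv2.imwrite("pics/w7.png",cv2.convertScaleAbs(W["frame"][:,:,::-1],alpha=1.5))
bot.servo_line(*P(0,0,.16),velocity=.15);st("up")
W=vision.read_camera("wrist");cv2.imwrite("pics/w8.png",cv2.convertScaleAbs(W["frame"][:,:,::-1],alpha=1.5))
np.savez("w8.npz",intrinsics=W["intrinsics"],view=W["view"])
for c in (-.003,0,.003):
  print(c,[proj(W,o+R@np.array([0,c+a,.015])).round(1).tolist() for a in (-.098,-.08,.08,.098)], proj(W,o+R@np.array([0,c+.09,0])),proj(W,o+R@np.array([0,c-.054,0])))
E
```

```text
shift 22.57 Fch [0.49 1.12 1.6 ] T [ 0.47 -0.1  -0.04] pos [-0.4  -1.83 -1.79] 0.019284388512105635
rel1 22.81 Fch [-0.09  0.72  0.68] T [ 0.3   0.01 -0.03] pos [-0.7  -1.87 -1.82] 0.026153078193096833
rel 23.63 Fch [-0.46  0.19 -0.06] T [ 0.28 -0.02  0.02] pos [-0.59 -1.8  -1.76] 0.05987968155181283
up 24.9 Fch [-0.27  0.13 -0.62] T [ 0.29  0.02 -0.01] pos [ -0.36   0.02 157.4 ] 0.06005806540820866
-0.003 [[249.8, 262.8], [249.8, 247.0], [249.9, 64.0], [249.9, 37.0]] [249.93  49.32] [249.81 215.04]
0 [[249.8, 260.2], [249.8, 244.3], [249.9, 59.6], [249.9, 32.4]] [249.94  45.04] [249.81 212.24]
0.003 [[249.8, 257.6], [249.8, 241.5], [249.9, 55.2], [249.9, 27.6]] [249.94  40.71] [249.81 209.4 ]
```

View pics/w8.png

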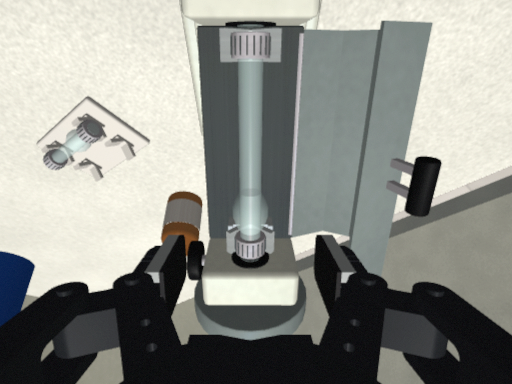

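Tube seated: it runs straight along column 250, low cap's inner edge at row ~59 (centred), bulge at (250,211) towards the high end. The cover's handle is at (424,186). Now close the cover.

```bash
python3 - <<'E'
from h import *
from workcell import *
R,o=chamber(*POSE)
np.set_printoptions(precision=2,suppress=True)
def st(t):
    ob=get_obs();F=R.T@ob["wrist_force"];print(t,round(ob["time_s"],2),"Fch",F,"w",round(ob["gripper_width"],4))
d=np.array([0,-.001,0])
P=lambda th,dz=0:pose(R,o,ang(th)+d+[0,0,dz],-1,'y')
p=P(1.95,.09);print(kinematics.solve_ik(*p));bot.reach(*p);st("above")
bot.servo_line(*P(1.94),velocity=.1);st("at")
hand.move_gripper(.03,25);st("grip")
for th in np.linspace(1.94,0,11)[1:]:
    bot.servo_line(*P(th),velocity=.1 if th>.3 else .06);st(round(th,2))
    if th<1 and th>.8:
        W=vision.read_camera("wrist");cv2.imwrite("pics/w9.png",cv2.convertScaleAbs(W["frame"][:,:,::-1],alpha=1.5))
E
```

```text
[ 0.46  0.06  1.94 -0.58  1.05  1.55]
above 26.24 Fch [ 0.18  0.11 -0.02] w 0.0598
at 27.28 Fch [-0.35  0.07  0.21] w 0.0602
grip 27.58 Fch [-1.14 -0.73  7.32] w 0.0394
1.75 27.98 Fch [ 2.99 -0.34  2.72] w 0.0395
1.55 28.37 Fch [ 2.6  -1.31  4.33] w 0.0396
1.36 28.76 Fch [ 2.34 -1.36  5.31] w 0.0393
1.16 29.15 Fch [ 0.98 -3.49  4.2 ] w 0.0395
0.97 29.54 Fch [ 0.27 -4.79  3.1 ] w 0.0391
0.78 29.98 Fch [ 0.13 -3.96  2.02] w 0.0396
0.58 30.38 Fch [-0.83 -4.43  1.94] w 0.0393
0.39 30.77 Fch [-0.86 -5.48  3.35] w 0.039
0.19 31.32 Fch [-3.04 -6.68  4.03] w 0.0395
0.0 31.88 Fch [-3.37 -7.24  2.04] w 0.0399
```

View pics/w9.png

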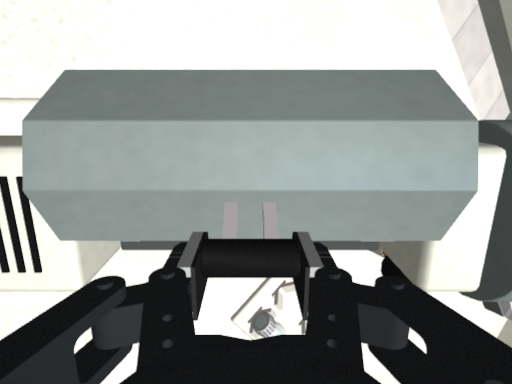

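```bash
python3 - <<'E'
from h import *
from workcell import *
R,o=chamber(*POSE)
np.set_printoptions(precision=2,suppress=True)
def st(t):
    ob=get_obs();F=R.T@ob["wrist_force"];print(t,round(ob["time_s"],2),"Fch",F,"w",round(ob["gripper_width"],4));return F
d=np.array([0,-.001,0])
P=lambda th,dz=0:pose(R,o,ang(th)+d+[0,0,dz],-1,'y')
for th in (-.006,-.012,-.018):
    bot.servo_line(*P(th),velocity=.02);bot.dwell(.1)
    if st(th)[2]>8: break
hand.move_gripper(.062);bot.dwell(.3);st("rel")
bot.servo_line(*P(0,.15),velocity=.15);st("up")
W=vision.read_camera("wrist");cv2.imwrite("pics/w10.png",cv2.convertScaleAbs(W["frame"][:,:,::-1],alpha=1.5))
a=cv2.cvtColor(cv2.imread("pics/w10.png"),cv2.COLOR_BGR2GRAY)
m=(a[165:200,200:285]<45).astype(np.uint8);n,l,s,c=cv2.connectedComponentsWithStats(m);i=1+s[1:,4].argmax();print(s[i][:4]+[200,165,0,0])
for th in (0,.03,.06): 
  print(th,proj(W,o+R@ang(th)))
E
```

```text
-0.006 32.23 Fch [-4.89 -6.79  2.19] w 0.0394
-0.012 32.58 Fch [-5.26 -6.64  2.95] w 0.0394
-0.018 32.93 Fch [-3.25 -6.46  3.49] w 0.0392
rel 33.58 Fch [-0.24 -1.33 -0.  ] w 0.0622
up 34.75 Fch [-0.46  0.27 -0.81] w 0.0621
[229 176  45  17]
0 [250.77 184.28]
0.03 [250.78 184.21]
0.06 [250.79 184.  ]
```

View pics/w10.png

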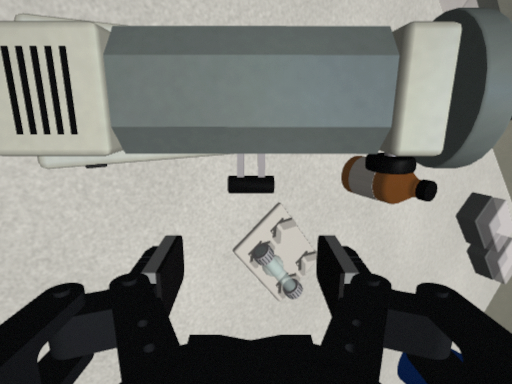

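```bash
python3 - <<'E'
from h import *
from workcell import *
R,o=chamber(*POSE)
# pull back clear to low-end side/up so top & scene views are free
p=pose(R,o,ang(0)+[-.02,.10,.22],-1,'y')
q=kinematics.solve_ik(*p);print(q)
bot.goto_joints([1.126,.353-.2,1.633,0,1.155,0])
for n,(r,c,k) in {"scene":((160,270),(180,290),5),"top":((110,270),(205,365),3.7)}.items():
    a=vision.read_camera(n)["frame"][:,:,::-1]; b=cv2.imread(f"pics/{n}0.png")
    cv2.imwrite(f"pics/{n}11.png",a)
    d=cv2.absdiff(a,b).max(2);dd=cv2.GaussianBlur(d.astype(np.float32),(0,0),1)
    s=slice(*r),slice(*c)
    print(n,"maxdiff polarimeter",dd[s].max(),(dd[s]>12).sum(),"background p99",np.percentile(dd,90))
    A=cv2.resize(cv2.convertScaleAbs(a[s],alpha=1.5),None,fx=k*.65,fy=k*.65);D=cv2.resize(cv2.convertScaleAbs(cv2.cvtColor(d[s],cv2.COLOR_GRAY2BGR),alpha=4),None,fx=k*.65,fy=k*.65)
    cv2.imwrite(f"pics/{n}11c.png",np.hstack([A,D]))
print(get_obs()["time_s"])
E
```

```text
[ 0.67862024 -0.40756219  2.30699277 -0.55310153  1.25041529  1.67638491]
scene maxdiff polarimeter 2.8741024 0 background p99 0.97092533
top maxdiff polarimeter 10.990089 0 background p99 4.8615284
37.1417
```

View pics/scene11c.png

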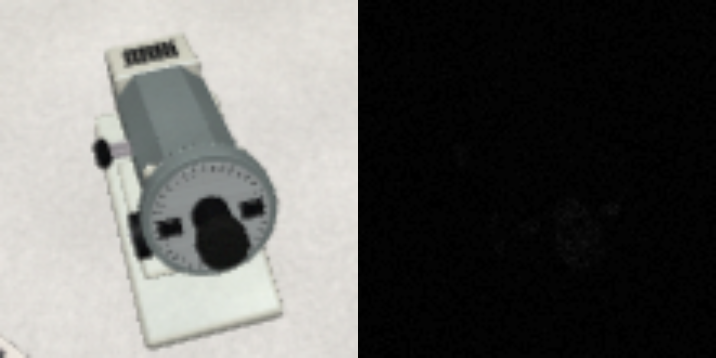

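View pics/top11c.png

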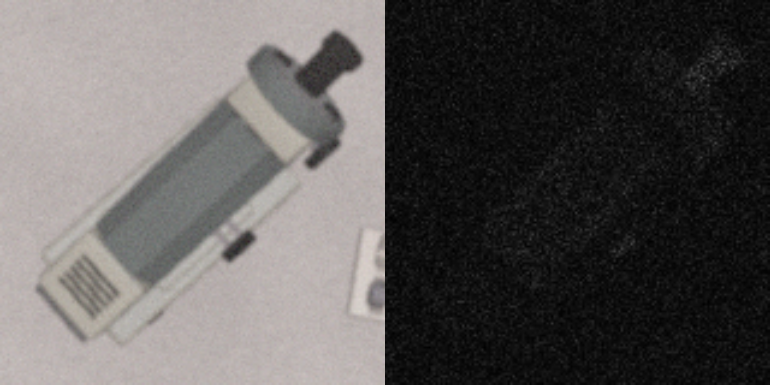

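Both fixed views match the starting pictures with only noise left: the cover and its handle (scene ≈(211,207), top ≈(304,212)) are back in the closed position, and the robot is clear.

```bash
python3 - <<'E'
from workcell import *
import cv2
for n,(x0,y0,x1,y1) in {"top":(90,125,430,260),"scene":(130,120,340,350)}.items():
    a=cv2.imread(f"pics/{n}0.png");b=cv2.imread(f"pics/{n}11.png");d=cv2.GaussianBlur(cv2.absdiff(a,b),(0,0),1.5)[y0:y1,x0:x1];print(n,d.max())
print(hand_in(),get_obs()["time_s"])
E
```

```text
top 8
scene 2
the job is handed in; nothing more can be done
the job is handed in; nothing more can be done
```

The tube is turned end for end and back in both saddles with its bulge at the high end. The cover is closed, and I handed the job in after about 37 s of the 69 s allowed.

- **Cover opening:** I pinched the handle by its end faces and swung the cover to its open stop.
- **Turning the tube:** I gripped it at mid-stem with 25 N, lifted it 120 mm, turned it end for end and lowered it in 1 mm steps under force checks. It touched down at its original height with about 7 N, and I released it there.
- **Cover closing:** I swung the cover shut by the handle and backed the arm away.

**Last checks**
- **Tube:** the wrist picture before closing showed it straight and centred in both saddles, bulge high.
- **Everything else:** after closing, the scene and top pictures matched the starting ones to within noise. That covers the cover and handle, short tube, beaker and bottle.
- **Less certain:** pressing the cover slightly past closed gave no clear rise in force, only about 3.5 N. That it is fully shut therefore rests on those picture comparisons.
- **Small disagreement:** my estimates of the tube's position along its length differed by 1–2 mm, well inside the 7 mm of free length at each end.

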